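# Change over the pans on the agar hotplate

## Task

Change over the agar-melting hotplate: slide the black-handled pan, with its finished amber jars still in it, from the red ring to the empty blue ring, then slide the yellow-handled pan from the white ring to the red ring, keeping both pans flat on the plate all the time and centring each on its ring. Then stand every blue-capped new jar upright in the yellow-handled pan, and only after that push the red lever at the back of the hotplate fully over to on. Finally stand every finished amber jar upright on the cork mat, and leave both pans on their rings and the other things on the bench where they are.

Things in the scene. Friction and masses are not known exactly. Their poses are not given: they have to be found in the camera images.
- hotplate: White three-place hotplate with a flat black top, fixed. 215 (x) by 500 (y) mm; top 30 mm above the bench, no rim. Origin: centre of its underside; x points to the back, away from the robot. Its three rings lie in a row along its y, 165 mm apart: red in the middle, white and blue at the ends. A low pod behind it carries the red lever.
- wait_ring: White ring painted on the hotplate, 156 mm outer, 142 mm inner diameter; origin at its centre, on the plate top. The yellow-handled pan starts here.
- heat_ring: Red ring painted on the middle of the hotplate, the same size; origin at its centre. The black-handled pan starts here.
- cool_ring: Blue ring painted on the hotplate, the same size; origin at its centre. Empty at the start; at the left or right end of the plate.
- pan_a: Steel pan with a black handle, holding the finished jars at the start. Origin: centre of underside. Outer radius 64, inner 61, rim 30 high, inner floor 5 up. A straight level handle points along its own -x: the coloured grip is 16 wide (y), 12 thick, 85 to 165 mm out from the centre, mid height 25 above the underside; hold it from above to slide the pan. 0.4 to 0.75 kg.
- pan_b: Steel pan with a yellow handle, empty at the start. Origin: centre of underside. Outer radius 64, inner 61, rim 30 high, inner floor 5 up. A straight level handle points along its own -x: the coloured grip is 16 wide (y), 12 thick, 85 to 165 mm out from the centre, mid height 25 above the underside; hold it from above to slide the pan. 0.4 to 0.75 kg.
- new_1: New jar, white with a blue cap, standing on the blue mat at the start; two or three of the three are present. Squat and bottom-heavy, 35 mm diameter, 60 tall, cap 36 mm diameter over the top 27 mm, about 110 g; origin: centre of its underside; z up.
- new_2: New jar, white with a blue cap, standing on the blue mat at the start; two or three of the three are present. Squat and bottom-heavy, 35 mm diameter, 60 tall, cap 36 mm diameter over the top 27 mm, about 110 g; origin: centre of its underside; z up.
- new_3: New jar, white with a blue cap, standing on the blue mat at the start; two or three of the three are present. Squat and bottom-heavy, 35 mm diameter, 60 tall, cap 36 mm diameter over the top 27 mm, about 110 g; origin: centre of its underside; z up.
- done_1: Finished jar, amber with an orange cap, standing in the black-handled pan at the start; one or two are present. Squat and bottom-heavy, 35 mm diameter, 60 tall, cap 36 mm diameter over the top 27 mm, about 110 g; origin: centre of its underside; z up.
- done_2: Finished jar, amber with an orange cap, standing in the black-handled pan at the start; one or two are present. Squat and bottom-heavy, 35 mm diameter, 60 tall, cap 36 mm diameter over the top 27 mm, about 110 g; origin: centre of its underside; z up.
- blue_mat: Blue mat, fixed, 150 (x) by 130 (y) by 4 mm thick, on which the new jars stand, at the left or right of the hotplate; origin: centre of its underside.
- cork_mat: Cork mat, fixed, empty, 150 (x) by 130 (y) by 4 mm thick, on the other side of the hotplate; origin: centre of its underside.
- switch (a joint): Lever angle in rad: 0 off, 1.0 fully on; it stays where it is left (stiff hinge). Off, it leans 0.5 rad to the hotplate's +y; pushing its tip to the hotplate's -y turns it on.
- switch_tip (a point): Centre of the red ball (26 mm diameter) on the end of the lever, at the back of the hotplate, about 110 mm above the bench. A 10 mm rod joins it to its hinge 70 mm below; it swings in an upright plane along the hotplate's y: off, the ball is 34 mm to the +y side of the hinge, on, about 34 mm to the -y side. About 1 N on the ball moves it.
- dropper_stand: Bystander: small grey dropper stand with a black bulb, 30 mm across and 75 high, standing among the new jars on the blue mat, to be left alone.
- petri: Bystander: glass Petri dish, to be left alone.
- cup: Bystander: clear plastic cup, to be left alone.
- slide_box: Bystander: green slide box, to be left alone.
- spatula: Bystander: spatula, to be left alone.
- notebook: Bystander: green notebook, to be left alone.

How it is judged:
On the way, in this order (a step that is already met when the one before it is completed fails the run):
1. the black-handled pan stands on the blue ring with the finished jars upright in it (horizontal distance between pan_a and cool_ring below 0.018 m and height (world z) of pan_a below 0.036 m and linear speed of pan_a below 0.03 m/s and horizontal distance between each of done_1, done_2 and pan_a below 0.047 m and z of each of done_1, done_2 in the frame of pan_a below 0.014 m and angle between each of done_1, done_2's own z axis and vertical below 0.15 rad and linear speed of each of done_1, done_2 below 0.05 m/s), for 0.2 s.
2. the yellow-handled pan stands on the red ring (horizontal distance between pan_b and heat_ring below 0.018 m and height (world z) of pan_b below 0.036 m and linear speed of pan_b below 0.03 m/s), for 0.2 s.
3. all new jars stand in the yellow-handled pan (horizontal distance between each of new_1, new_2, new_3 and pan_b below 0.047 m and z of each of new_1, new_2, new_3 in the frame of pan_b below 0.014 m and angle between each of new_1, new_2, new_3's own z axis and vertical below 0.15 rad and linear speed of each of new_1, new_2, new_3 below 0.05 m/s), for 0.2 s.
4. the lever is pushed fully on (value of joint switch above 0.8 rad), for 0.2 s.
At the end, for the whole second after the job is handed in: Black-handled pan flat at rest within 18 mm of the blue ring's centre, yellow-handled pan likewise on the red ring; all new jars upright (0.15 rad) on the yellow-handled pan's floor; lever above 0.8 rad; all finished jars upright with centres on the cork mat; nothing held (all of step 2 and all of step 3 and horizontal distance between pan_a and cool_ring below 0.018 m and height (world z) of pan_a below 0.036 m and linear speed of pan_a below 0.03 m/s and value of joint switch above 0.8 rad and x of done_1 in the frame of cork_mat between -0.078 and 0.078 m and y of done_1 in the frame of cork_mat between -0.068 and 0.068 m and z of each of done_1, done_2 in the frame of cork_mat below 0.012 m and angle between each of done_1, done_2's own z axis and vertical below 0.15 rad and linear speed of each of done_1, done_2 below 0.05 m/s and x of done_2 in the frame of cork_mat between -0.078 and 0.078 m and y of done_2 in the frame of cork_mat between -0.068 and 0.068 m); the robot touches nothing.
It fails at once if the black-handled pan is lifted more than 12 mm off the plate or tipped (height (world z) of pan_a above 0.042 m or height (world z) of pan_a below 0.02 m or angle between pan_a's own z axis and vertical above 0.2 rad).
It fails at once if the yellow-handled pan is lifted more than 12 mm off the plate or tipped (height (world z) of pan_b above 0.042 m or height (world z) of pan_b below 0.02 m or angle between pan_b's own z axis and vertical above 0.2 rad).
It fails at once if a bystander is moved more than 5 cm (distance of any of dropper_stand, petri, cup, slide_box, spatula, notebook from where it was at the start of the episode above 0.05 m).
Of new_1, new_2, new_3 only 2 to 3 are there at a start; the rules pass over those that are not, and their reading is None.
Of done_1, done_2 only 1 to 2 are there at a start; the rules pass over those that are not, and their reading is None.
At some moment in a run one of pan_a, pan_b may be knocked a few centimetres aside while the robot is not near it.
It also fails if it takes over 210 s, if anything falls off the work surface, if the arm or the gripper's body presses on something with over 40 N, if the wrist force passes 120 N, or if a joint passes its speed limit or range.

## Robot

A 7-joint arm with a two-finger parallel gripper is mounted at the origin on the work surface. World frame = base frame: x ahead of the robot, y to its left, z up, the work surface at z = 0. Lengths are in m, angles in rad, forces in N, time in s.
With the tool pointing down it reaches from about 0.4 to 0.85 m from the base axis. Payload 10.4 kg.
Tool frame: the origin (TCP) lies midway between the tips of the shut fingers; the grasp point (between the pads) lies grip_point_offset behind it (grip_point_offset is the distance from the TCP to the grasp point, in m); z points along the fingers, y is the line along which they close (so a half turn about z gives the same grasp; the last joint's range is limited). The gripper opens to 85 mm and grips with 20 to 120 N. Pads are 22 mm wide; open, the fingers measure 114 mm over their backs; the gripper's body (76 mm by 85 mm) begins 54 mm behind the grasp point. The pads swing forward as they close: fully open they stand 13 mm farther back than shut.
Start: joints at [-0.023, 0.332, -0.065, 1.46, 0.022, 1.35, -0.088], TCP at [0.625, 0, 0.231] pointing down, gripper open.
Joint ranges: [-2.6, 2.6], [-0.5, 2.12], [-1.47, 1.34], [0.16, 2.42], [-1.27, 4.41], [0.06, 2.06], [-2.6, 2.6]. Speed limits (rad/s): [2.22, 2.22, 2.79, 2.79, 3.14, 3.14, 3.14].

## Interface

Orientations are given as a 3x3 rotation matrix whose columns are the frame's x, y, z axes.
In Python, from rig import get_obs, capture, camera_params, close_job, grip_point_offset gives the robot as it stands.
- The arm moves only by the shell command python3 -m inch 'ROWS' [FORCE]. ROWS is JSON, a list of rows, each a list of 3 entries, a list of its own where there are three numbers: the turn, a rotation vector about the tool's x, y, z in rad, then the shift along the tool's x, y, z in m, then the opening, from 0 (shut) to 1 (fully open). In form: [[[rx, ry, rz], [tx, ty, tz], claw], ...]. A call has 1 to 10 rows; each row is the pose to reach, as a shift and turn from the pose commanded when the call began, along the tool's axes at that moment; what a row does not reach only later rows make up. A row lasts 1/10 s, in which the tool goes at most 50 mm and 8.59 degrees, less where a joint would pass 70% of its speed; a pose out of reach is approached as far as the arm can. A call with a gripper value outside its range is refused whole. The fingers move at their own pace and stop on an object; FORCE is the grip in N (left out, the last holds). Time passes only in rows, so rows that repeat a pose let the fingers close. It gives the time, the measured TCP pose, the force, the opening and the grip force at its end, in the units of the state.
- get_obs(): the state, without advancing time (a new reading comes with each control period).
- capture(name): name is "scene" or "side" or "wrist"; returns the picture (420x560x3 uint8, blue, green, red); there is no depth.
- camera_params(name): a dict with "intrinsics" (3x3 intrinsics, pixels), "k1" (the pictures are not rectified: a ray, as slopes to the right and down, at radius r is drawn at 1 + k1 r^2 times it, then the intrinsics apply), "R" (3x3) and "t" (3): a world point X has camera coordinates R X + t. Camera axes: x right, y down, z forward; pixel columns grow to the right and rows downward; lengths in m; the calibration is good to about 2 mm. A picture is of the moment at which its call begins: read the wrist's pose just before it. camera_params takes no time and is no camera call; for the wrist camera it gives the pose at the moment of the call.
- close_job(): hands the job in; it is judged then, once.
The state is a dict: "time": time; "joint_positions": joint angles; "joint_vel": joint speeds; "joint_torque": joint torques, N m; "position": TCP position; "eef_rot": TCP orientation; "contact_force": force on the tool from outside, world axes, zero at the start; "torque": the same for the moment, N m; "opening": finger opening in m; "finger_force": force on a finger pad.
Only numpy, scipy, OpenCV 4.12 (cv2) and the standard library are available. Lean on these libraries where they do the work, as an engineer would, in place of code of your own. Each camera call takes 0.05 s, during which the arm holds its last target. There are 200 camera calls.

## Working session

There is one attempt and no reset: what is moved stays moved. The work goes in short steps, Python scripts to look and compute and a shell command to move; the robot and the scene stay as the last step left them, time stands still between calls to the robot, and variables do not carry over. Pictures are saved under pics/ and viewed, at most 14 in all, crops included, and the job is handed in when it is done.

```bash
ls; mkdir -p pics
python3 - <<'E'
from rig import *
import cv2,numpy as np
o=get_obs();print(o['time'],o['position'],np.round(o['eef_rot'],3),o['opening'],grip_point_offset)
for n in ['scene','side','wrist']:
    cv2.imwrite(f'pics/{n}0.png',capture(n)); p=camera_params(n);print(n,p)
E
```

```text
pics
0.0 [ 6.24622481e-01 -5.88490585e-06  2.30507486e-01] [[-0.     1.    -0.001]
 [ 1.     0.    -0.   ]
 [-0.    -0.001 -1.   ]] 0.08551566960760901 0.0187
scene {'intrinsics': array([[506.29823696,   0.        , 276.39366952],
       [  0.        , 506.29823696, 208.01209132],
       [  0.        ,   0.        ,   1.        ]]), 'k1': -0.19037998888924995, 'R': array([[ 0.70520977,  0.70899079, -0.00335232],
       [ 0.52728184, -0.52761904, -0.66602704],
       [-0.47397578,  0.46792116, -0.74592007]]), 't': array([-0.40667886, -0.24214607,  1.71692214])}
side {'intrinsics': array([[437.38561607,   0.        , 276.37227811],
       [  0.        , 437.38561607, 212.36912817],
       [  0.        ,   0.        ,   1.        ]]), 'k1': -0.055109684530062736, 'R': array([[-0.99672909, -0.07809286, -0.02079951],
       [-0.03117834,  0.60902769, -0.79253592],
       [ 0.07455887, -0.78929512, -0.60947042]]), 't': array([0.58617406, 0.10178536, 1.06786961])}
wrist {'intrinsics': array([[317.40423198,   0.        , 281.09869989],
       [  0.        , 317.40423198, 210.5727189 ],
       [  0.        ,   0.        ,   1.        ]]), 'k1': 0.01752470384964061, 'R': array([[ 9.99998822e-01, -9.78063085e-04, -1.18305572e-03],
       [-5.40740511e-04, -9.45773831e-01,  3.24825443e-01],
       [-1.43660291e-03, -3.24824420e-01, -9.45773246e-01]]), 't': array([-0.62421368, -0.04176746,  0.38055173])}
```

View pics/scene0.png

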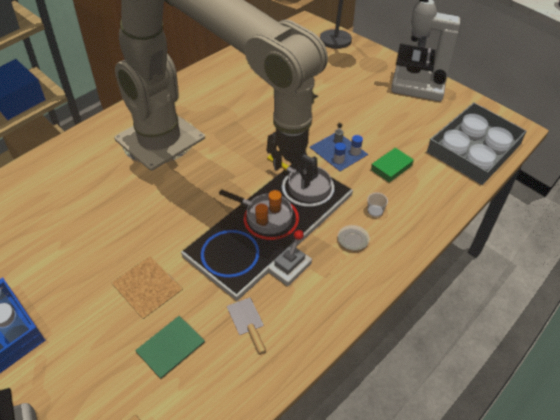

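View pics/side0.png

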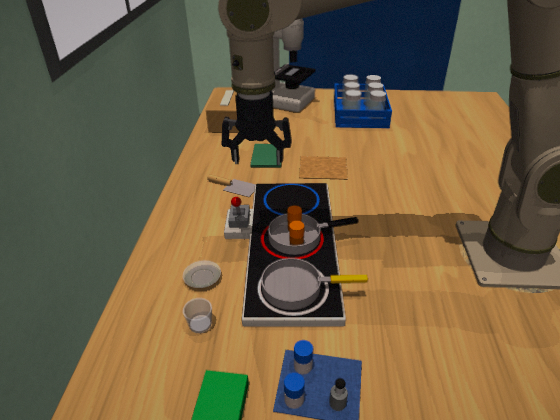

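```bash
cat > h.py <<'E'
import cv2,numpy as np
from rig import *
from scipy.optimize import least_squares
def cast(p,uv,z):
    uv=np.asarray(uv,float).reshape(-1,1,2)
    n=cv2.undistortPoints(uv,p['intrinsics'],np.array([p['k1'],0,0,0.]))[:,0]
    d=np.c_[n,np.ones(len(n))]@p['R']; c=-p['R'].T@p['t']
    return c+d*((z-c[2])/d[:,2])[:,None]
def proj(p,X):
    return cv2.projectPoints(np.asarray(X,float).reshape(-1,1,3),cv2.Rodrigues(p['R'])[0],p['t'],p['intrinsics'],np.array([p['k1'],0,0,0.]))[0][:,0]
HS={'red':[(0,150,80,6,255,255),(172,150,80,180,255,255)],'orange':[(4,150,90,16,255,255)],'yellow':[(22,150,90,32,255,255)],
'blue':[(105,150,60,125,255,255)],'white':[(0,0,170,180,50,255)]}
def mask(im,c):
    h=cv2.cvtColor(im,cv2.COLOR_BGR2HSV); m=np.zeros(im.shape[:2],np.uint8)
    for r in HS[c]: m|=cv2.inRange(h,r[:3],r[3:])
    return m
def blobs(m,amin=20):
    n,l,s,c=cv2.connectedComponentsWithStats(m)
    return [(tuple(np.round(c[i],1)),int(s[i][4]),[int(v) for v in s[i][:4]],l==i) for i in range(1,n) if s[i][4]>=amin]
def circ(P,r):
    f=least_squares(lambda q:np.hypot(P[:,0]-q[0],P[:,1]-q[1])-r,P[:,:2].mean(0),loss='soft_l1',f_scale=.003)
    return f.x,np.abs(f.fun).mean()
def pix(m): 
    y,x=np.nonzero(m); return np.c_[x,y]
E
python3 - <<'E'
from h import *
for n in ['scene','side','wrist']:
    im=cv2.imread(f'pics/{n}0.png');p=camera_params(n)
    for c in ['red','orange','yellow','blue']:
        print(n,c,[b[:3] for b in blobs(mask(im,c))])
E
```

```text
scene red [((np.float64(280.1), np.float64(227.9)), 340, [244, 204, 59, 36])]
scene orange [((np.float64(274.6), np.float64(197.7)), 181, [269, 190, 13, 17]), ((np.float64(261.3), np.float64(211.5)), 157, [256, 204, 12, 16])]
scene yellow [((np.float64(270.2), np.float64(157.3)), 25, [268, 154, 6, 7]), ((np.float64(284.1), np.float64(165.1)), 34, [281, 162, 8, 8])]
scene blue [((np.float64(14.8), np.float64(86.2)), 1323, [0, 60, 40, 58]), ((np.float64(357.2), np.float64(138.8)), 45, [353, 136, 9, 7]), ((np.float64(340.0), np.float64(146.2)), 70, [335, 143, 11, 8]), ((np.float64(228.3), np.float64(257.4)), 336, [201, 231, 58, 46]), ((np.float64(14.0), np.float64(325.0)), 591, [0, 279, 35, 90])]
side red [((np.float64(235.0), np.float64(200.6)), 61, [231, 197, 10, 8]), ((np.float64(269.5), np.float64(246.5)), 129, [261, 226, 29, 33]), ((np.float64(313.2), np.float64(248.9)), 123, [294, 232, 30, 27])]
side orange [((np.float64(141.9), np.float64(282.5)), 10921, [52, 88, 185, 332]), ((np.float64(426.2), np.float64(270.8)), 35415, [273, 90, 287, 330]), ((np.float64(494.7), np.float64(112.
[... 2378 characters left out ...]
.0), np.float64(85.9)), 35, [360, 83, 6, 7]), ((np.float64(291.0), np.float64(197.2)), 265, [263, 184, 57, 31]), ((np.float64(302.9), np.float64(351.8)), 366, [294, 341, 19, 23]), ((np.float64(293.8), np.float64(384.6)), 477, [283, 372, 22, 27])]
wrist red [((np.float64(233.5), np.float64(155.5)), 1846, [143, 105, 141, 140]), ((np.float64(352.6), np.float64(241.0)), 568, [340, 228, 27, 27])]
wrist orange [((np.float64(191.7), np.float64(159.4)), 537, [163, 140, 46, 44]), ((np.float64(199.8), np.float64(222.0)), 1434, [178, 198, 43, 48])]
wrist yellow [((np.float64(44.8), np.float64(14.0)), 460, [0, 0, 87, 21])]
wrist blue [((np.float64(242.5), np.float64(300.8)), 1762, [178, 251, 114, 105])]
```

View pics/wrist0.png

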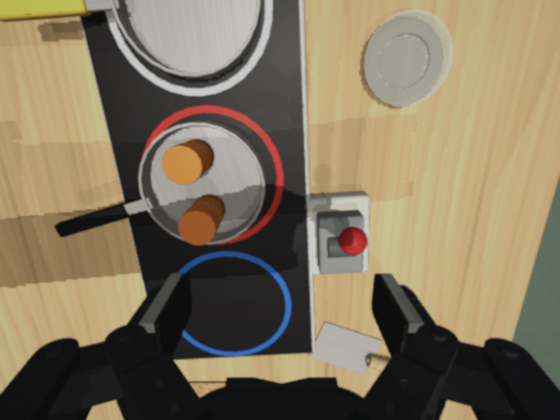

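Run:
```python
from h import *
I={n:cv2.imread(f'pics/{n}0.png') for n in ['scene','side','wrist']};P={n:camera_params(n) for n in I}
def roi(m,x0,y0,x1,y1):
    o=np.zeros_like(m);o[y0:y1,x0:x1]=m[y0:y1,x0:x1];return o
def ring(n,c,r): print(n,c,circ(cast(P[n],pix(roi(mask(I[n],c),*r)),.03),.0745))
ring('scene','blue',(198,228,262,280));ring('side','blue',(260,182,322,215));ring('wrist','blue',(175,248,295,358))
ring('scene','red',(240,200,300,232));ring('side','red',(255,222,330,262));ring('wrist','red',(140,100,290,250))
# ball
A=[];b=[]
for n,uv in [('scene',None),('side',(235.5,201.2)),('wrist',(352.6,241))]:
    if uv is None:
        bb=blobs(roi(mask(I[n],'red'),290,228,305,245),5);print(bb[0][:3]);uv=bb[0][0]
    P0=cast(P[n],uv,0)[0];P1=cast(P[n],uv,.2)[0];d=(P1-P0)/np.linalg.norm(P1-P0);M=np.eye(3)-np.outer(d,d);A.append(M);b.append(M@P0);print(n,cast(P[n],uv,.11))
print('ball',np.linalg.solve(sum(A),sum(b)))
# yellow handle side
m=mask(I['side'],'yellow');Q=cast(P['side'],pix(m),.058)
print('yel',Q.mean(0),Q.min(0),Q.max(0),cv2.fitLine(Q[:,:2].astype(np.float32),cv2.DIST_L2,0,.01,.01).ravel())
# black handle wrist: dark pixels over wood left of plate
h=cv2.cvtColor(I['wrist'],cv2.COLOR_BGR2HSV);m=roi(cv2.inRange(h,(0,0,0),(180,255,45)),50,190,128,240)
bb=max(blobs(m),key=lambda q:q[1]);print(bb[:3]);Q=cast(P['wrist'],pix(bb[3]),.061)
print('blk',Q.mean(0),Q.min(0),Q.max(0),cv2.fitLine(Q[:,:2].astype(np.float32),cv2.DIST_L2,0,.01,.01).ravel())
# new jars caps
for n,l in [('scene',[(357.2,138.8),(340,146.2)]),('side',[(302.9,352.8),(293.8,385)])]:
    im=I[n]; bs=[q for q in blobs(mask(im,'blue')) if any(np.hypot(q[0][0]-a,q[0][1]-b_)<3 for a,b_ in l)]
    for q in bs: print(n,q[:3],cast(P[n],[q[2][0]+q[2][2]/2-.5,q[2][1]+q[2][3]/2-.5],.0505)[0])
# orange wrist caps
# mats: side corners, plate corners
print('bluemat side',cast(P['side'],[(285,352),(362,358),(358,416),(276,407)],.004))
print('cork side',cast(P['side'],[(301,157),(347,157),(348,178),(299,178)],.004))
print('cork scene',cast(P['scene'],[(150,258),(182,288),(146,315),(113,287)],.004))
print('plate side',cast(P['side'],[(256,184),(326,183),(343,320),(243,323)],.03))
```

```text
scene blue (array([ 0.56100074, -0.16127224]), np.float64(0.001812369084783828))
side blue (array([ 0.55953348, -0.16225454]), np.float64(0.0022359882432366946))
wrist blue (array([ 0.55838723, -0.16276541]), np.float64(0.0022164379318843413))
scene red (array([0.551024  , 0.00390028]), np.float64(0.003136175023424751))
side red (array([0.54876367, 0.0021146 ]), np.float64(0.0020694016425880637))
wrist red (array([0.54805183, 0.00196219]), np.float64(0.0018636079112222474))
((np.float64(296.6), np.float64(232.9)), 95, [290, 228, 13, 11])
scene [[ 0.68480254 -0.03411289  0.11      ]]
side [[ 0.68967777 -0.0339429   0.11      ]]
wrist [[ 0.688933   -0.03585383  0.11      ]]
ball [ 0.68801239 -0.03467486  0.11132465]
yel [0.42092479 0.16247668 0.058     ] [0.37904489 0.15017812 0.058     ] [0.68403882 0.43424531 0.058     ] [0.88853675 0.45880538 0.42092478 0.16247667]
((np.float64(91.5), np.float64(219.9)), 975, [56, 203, 72, 33])
blk [ 0.42638121 -0.03381643  0.061     ] [ 0.38787643 -0.05078432  0.061     ] [ 0.46419639 -0.01525865  0.061     ] [ 0.9546638   0.29768613  0.4263812  -0
[... 392 characters left out ...]
27]) [0.52485486 0.41497377 0.0505    ]
bluemat side [[0.54612864 0.31719587 0.004     ]
 [0.39623962 0.32194331 0.004     ]
 [0.41129787 0.43989841 0.004     ]
 [0.55481152 0.43221775 0.004     ]]
cork side [[ 0.54018191 -0.43593863  0.004     ]
 [ 0.38823826 -0.44288317  0.004     ]
 [ 0.39156407 -0.31556157  0.004     ]
 [ 0.54210823 -0.30833503  0.004     ]]
cork scene [[ 0.40518675 -0.31954754  0.004     ]
 [ 0.54456184 -0.31603047  0.004     ]
 [ 0.54430056 -0.43329296  0.004     ]
 [ 0.41293642 -0.4484273   0.004     ]]
plate side [[ 0.66542096 -0.23051065  0.03      ]
 [ 0.46111316 -0.24549082  0.03      ]
 [ 0.43217452  0.25233659  0.03      ]
 [ 0.63393573  0.27212346  0.03      ]]
```

```bash
python3 -m inch '[[[0,0,0.4],[-0.01,-0.06,0],1],[[0,0,0.8],[-0.02,-0.12,0],1],[[0,0,1.269],[-0.034,-0.198,0.05],1],[[0,0,1.269],[-0.034,-0.198,0.08],1],[[0,0,1.269],[-0.034,-0.198,0.08],1],[[0,0,1.269],[-0.034,-0.198,0.08],1],[[0,0,1.269],[-0.034,-0.198,0.08],1],[[0,0,1.269],[-0.034,-0.198,0.08],1],[[0,0,1.269],[-0.034,-0.198,0.08],1],[[0,0,1.269],[-0.034,-0.198,0.08],1]]' 40
python3 - <<'E'
from h import *
I=cv2.imread('pics/side0.png');p=camera_params('side')
m=mask(I,'yellow');m[:250]=0;m[300:]=0;Q=cast(p,pix(m),.058)
print('yel',Q.mean(0),Q.min(0),Q.max(0),cv2.fitLine(Q[:,:2].astype(np.float32),cv2.DIST_L2,0,.01,.01).ravel())
o=get_obs();print(o['position'],np.round(o['eef_rot'],3))
cv2.imwrite('pics/w1.png',capture('wrist'))
E
```

```text
time: 1.15
position: [0.4269, -0.034, 0.1512]
eef_rot: [[0.955, 0.296, -0.0], [0.296, -0.955, 0.0], [-0.0, -0.0, -1.0]]
contact_force: [0.1, -0.0, -0.4]
opening: 0.0855
finger_force: 0.0
yel [0.41990497 0.16142331 0.058     ] [0.37904489 0.15017812 0.058     ] [0.45838823 0.17496978 0.058     ] [0.9960658  0.08861668 0.41990498 0.16142331]
[ 0.42687638 -0.03400664  0.15120813] [[ 0.955  0.296 -0.   ]
 [ 0.296 -0.955  0.   ]
 [-0.    -0.    -1.   ]]
```

View pics/w1.png

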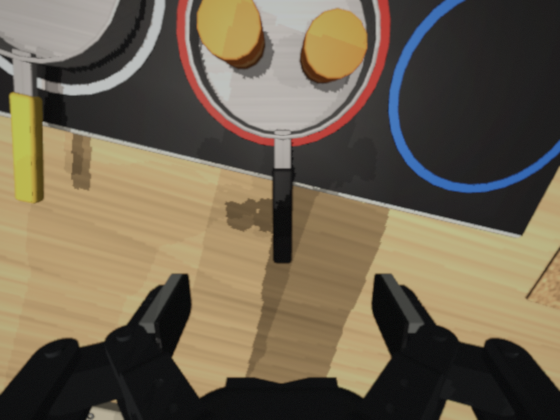

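```bash
python3 - <<'E'
from h import *
p=camera_params('wrist');print(cast(p,[(283,168),(283,262)],.061))
E
python3 -m inch '[[[0,0,0],[0,0,0.04],1],[[0,0,0],[0,0,0.08],1],[[0,0,0],[0,0,0.105],1],[[0,0,0],[0,0,0.115],1],[[0,0,0],[0,0,0.115],1],[[0,0,0],[0,0,0.115],0.3],[[0,0,0],[0,0,0.115],0.1],[[0,0,0],[0,0,0.115],0],[[0,0,0],[0,0,0.115],0],[[0,0,0],[0,0,0.115],0]]' 40
```

```text
[[ 0.46266571 -0.02437824  0.061     ]
 [ 0.38847018 -0.04769482  0.061     ]]
time: 2.2
position: [0.4273, -0.034, 0.0368]
eef_rot: [[0.955, 0.297, 0.001], [0.297, -0.955, -0.0], [0.001, 0.0, -1.0]]
contact_force: [-1.4, -1.2, 7.7]
opening: 0.0151
finger_force: 42.0
```

```bash
python3 -m inch '[[[0,0,0],[0,0,-0.001],0],[[0,0,0],[0,0,-0.001],0]]'
```

```text
time: 2.4
position: [0.4274, -0.034, 0.0374]
eef_rot: [[0.955, 0.297, 0.001], [0.297, -0.955, 0.0], [0.001, 0.0, -1.0]]
contact_force: [3.2, 0.5, -4.4]
opening: 0.015
finger_force: 40.6
```

```bash
python3 -m inch '[[[0,0,0],[-0.001,0.003,0.0003],0],[[0,0,0],[-0.002,0.010,0.0003],0],[[0,0,0],[-0.0045,0.020,0.0003],0],[[0,0,0],[-0.007,0.031,0.0003],0],[[0,0,0],[-0.0094,0.042,0.0003],0],[[0,0,0],[-0.0118,0.053,0.0003],0],[[0,0,0],[-0.0143,0.064,0.0003],0],[[0,0,0],[-0.0167,0.075,0.0003],0],[[0,0,0],[-0.018,0.082,0.0003],0],[[0,0,0],[-0.018,0.082,0.0003],0]]'
```

```text
time: 3.4
position: [0.4338, -0.1183, 0.0369]
eef_rot: [[0.955, 0.297, -0.001], [0.297, -0.955, -0.0], [-0.001, -0.0, -1.0]]
contact_force: [-0.8, 1.3, 1.5]
opening: 0.0154
finger_force: 41.3
```

```bash
python3 -m inch '[[[0,0,0],[-0.001,0.003,0],0],[[0,0,0],[-0.002,0.010,0],0],[[0,0,0],[-0.0045,0.020,0],0],[[0,0,0],[-0.007,0.031,0],0],[[0,0,0],[-0.0094,0.042,0],0],[[0,0,0],[-0.0118,0.053,0],0],[[0,0,0],[-0.0143,0.064,0],0],[[0,0,0],[-0.0165,0.073,0],0],[[0,0,0],[-0.018,0.0795,0],0],[[0,0,0],[-0.018,0.0795,0],0]]'
python3 - <<'E'
from h import *
cv2.imwrite('pics/w2.png',capture('wrist'));cv2.imwrite('pics/s2.png',capture('side'))
E
```

```text
time: 4.4
position: [0.4405, -0.1992, 0.037]
eef_rot: [[0.955, 0.297, -0.0], [0.297, -0.955, -0.0], [-0.0, -0.0, -1.0]]
contact_force: [-0.4, 0.5, 0.5]
opening: 0.0153
finger_force: 41.3
```

View pics/s2.png

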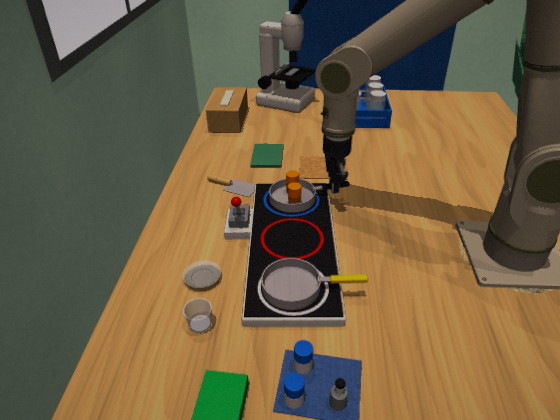

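```bash
python3 -m inch '[[[0,0,0],[0,0,0],0.6],[[0,0,0],[0,0,0],1],[[0,0,0],[0,0,0],1],[[0,0,0],[0,0,-0.05],1],[[0,0,0],[0,0,-0.1],1],[[0,0,0],[0,0,-0.113],1],[[0,0,0],[0,0,-0.113],1]]'
python3 - <<'E'
from h import *
im=capture('wrist');p=camera_params('wrist');cv2.imwrite('pics/w3.png',im)
s=capture('side');ps=camera_params('side');cv2.imwrite('pics/s3.png',s)
for i,q in [(im,p),(s,ps)]:
  for c in ['blue','red']:
    m=mask(i,c)
    for b in blobs(m,100):
        P=cast(q,pix(b[3]),.03)
        if np.ptp(P[:,0])<.2: print(c,b[:3],circ(P,.0745))
E
python3 -m inch '[[[0,0,0],[0.02,-0.05,0],1],[[0,0,0.05],[0.03,-0.1,0],1],[[0,0,0.1],[0.04,-0.15,0],1],[[0,0,0.213],[0.05,-0.2,0],1],[[0,0,0.213],[0.0624,-0.25,0],1],[[0,0,0.213],[0.0748,-0.3,0],1],[[0,0,0.213],[0.0874,-0.345,0],1],[[0,0,0.213],[0.0874,-0.3505,0],1],[[0,0,0.213],[0.0874,-0.3505,0],1],[[0,0,0.213],[0.0874,-0.3505,0],1]]'
python3 - <<'E'
from h import *
im=capture('wrist');p=camera_params('wrist');cv2.imwrite('pics/w4.png',im)
for b in blobs(mask(im,'yellow'),200):
    Q=cast(p,pix(b[3]),.061);print(b[:3],Q.mean(0),Q.min(0),Q.max(0),cv2.fitLine(Q[:,:2].astype(np.float32),cv2.DIST_L2,0,.01,.01).ravel())
E
```

```text
time: 5.2
position: [0.4421, -0.1994, 0.1524]
eef_rot: [[0.955, 0.297, 0.005], [0.297, -0.955, -0.001], [0.004, 0.003, -1.0]]
contact_force: [-0.0, 0.4, -0.7]
opening: 0.0852
finger_force: 0.0
blue ((np.float64(353.9), np.float64(87.4)), 1582, [289, 0, 96, 152]) (array([ 0.55723234, -0.16156815]), np.float64(0.0015741003498977299))
blue ((np.float64(236.7), np.float64(134.7)), 500, [204, 109, 66, 42]) (array([ 0.55732719, -0.16192248]), np.float64(0.0013650854159912597))
red ((np.float64(97.6), np.float64(69.9)), 2442, [0, 0, 164, 102]) (array([0.54759073, 0.00169096]), np.float64(0.0019377938162994366))
blue ((np.float64(370.2), np.float64(116.9)), 774, [348, 94, 44, 34]) (array([ 0.29114128, -0.70162018]), np.float64(0.02447797857678114))
blue ((np.float64(289.8), np.float64(207.1)), 238, [263, 190, 57, 27]) (array([ 0.55935678, -0.16244831]), np.float64(0.002487425734107353))
blue ((np.float64(302.9), np.float64(351.8)), 366, [294, 341, 19, 23]) (array([0.58393123, 0.33520337]), np.float64(0.007940115888704856))
blue ((np.float64(293.7), np.float64(384.5)), 467, [283, 371, 22, 28]) (array([0.59790727, 0.40577824]), np.float64(0.008267896195193334))
red ((np.float64(292.3), np.float64(238.7)), 413, [261, 218, 63, 41]) (array([0.54895542, 0.00219708]), np.float64(0.002216942205224927))
time: 6.3
position: [0.4193, 0.1608, 0.1486]
eef_rot: [[0.996, 0.089, -0.002], [0.089, -0.996, -0.001], [-0.003, 0.001, -1.0]]
contact_force: [0.4, 0.9, 0.1]
opening: 0.0858
finger_force: 0.0
((np.float64(283.3), np.float64(220.7)), 1358, [273, 166, 22, 96]) [0.4153059  0.15801441 0.061     ] [0.38072213 0.14894517 0.061     ] [0.45898991 0.16922439 0.061     ] [0.99754727 0.06999602 0.4153059  0.15801442]
```

View pics/w3.png

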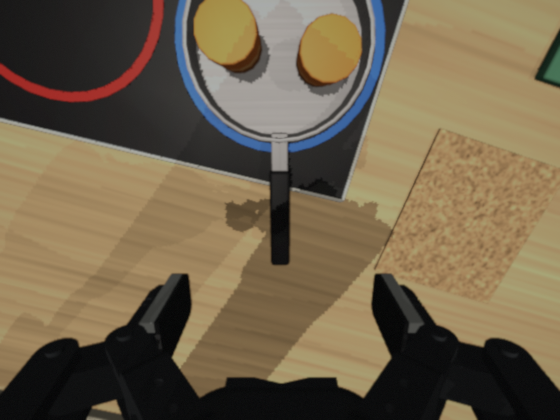

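```bash
python3 -m inch '[[[0,0,0],[0,0.002,0.04],1],[[0,0,0],[0,0.002,0.08],1],[[0,0,0],[0,0.002,0.101],1],[[0,0,0],[0,0.002,0.1112],1],[[0,0,0],[0,0.002,0.1112],1],[[0,0,0],[0,0.002,0.1112],0.3],[[0,0,0],[0,0.002,0.1112],0.1],[[0,0,0],[0,0.002,0.1112],0],[[0,0,0],[0,0.002,0.1112],0],[[0,0,0],[0,0.002,0.1112],0]]' 40
```

```text
time: 7.35
position: [0.4203, 0.1598, 0.0392]
eef_rot: [[0.996, 0.089, 0.001], [0.089, -0.996, 0.0], [0.001, -0.0, -1.0]]
contact_force: [-1.2, -1.0, 6.2]
opening: 0.0146
finger_force: 42.0
```

```bash
python3 -m inch '[[[0,0,0],[0,0,-0.0006],0],[[0,0,0],[0,0,-0.0006],0],[[0,0,0],[0,0.004,-0.0006],0],[[0,0,0],[-0.001,0.014,-0.0006],0],[[0,0,0],[-0.002,0.028,-0.0006],0],[[0,0,0],[-0.003,0.043,-0.0006],0],[[0,0,0],[-0.004,0.058,-0.0006],0],[[0,0,0],[-0.005,0.072,-0.0006],0],[[0,0,0],[-0.0057,0.083,-0.0006],0],[[0,0,0],[-0.0057,0.083,-0.0006],0]]'
```

```text
time: 8.35
position: [0.4216, 0.0747, 0.0394]
eef_rot: [[0.996, 0.086, -0.0], [0.086, -0.996, -0.001], [-0.001, 0.001, -1.0]]
contact_force: [-0.9, -1.9, 0.8]
opening: 0.0151
finger_force: 41.4
```

```bash
python3 -m inch '[[[0,0,0],[0,0.004,0],0],[[0,0,0],[-0.001,0.014,0],0],[[0,0,0],[-0.002,0.028,0],0],[[0,0,0],[-0.003,0.043,0],0],[[0,0,0],[-0.004,0.058,0],0],[[0,0,0],[-0.005,0.072,0],0],[[0,0,0],[-0.0057,0.0835,0],0],[[0,0,0],[-0.0057,0.0835,0],0]]'
python3 -m inch '[[[0,0,0],[0,0,0],0.6],[[0,0,0],[0,0,0],1],[[0,0,0],[0,0,0],1],[[0,0,0],[0,0,-0.05],1],[[0,0,0],[0,0,-0.1],1],[[0,0,0],[0,0,-0.15],1],[[0,0,0],[0,0,-0.16],1],[[0,0,0],[0,0,-0.16],1]]';  python3 - <<'E'
from h import *
im=capture('wrist');cv2.imwrite('pics/w5.png',im);p=camera_params('wrist')
for b in blobs(mask(im,'yellow'),200):
    Q=cast(p,pix(b[3]),.061);print(b[:3],Q.mean(0),Q.min(0),Q.max(0),cv2.fitLine(Q[:,:2].astype(np.float32),cv2.DIST_L2,0,.01,.01).ravel())
for b in blobs(mask(im,'red'),200):
    Q=cast(p,pix(b[3]),.03);print(b[:3],circ(Q,.0745))
E
```

```text
time: 9.15
position: [0.4235, -0.0088, 0.0394]
eef_rot: [[0.996, 0.086, -0.0], [0.086, -0.996, -0.001], [-0.0, 0.001, -1.0]]
contact_force: [0.5, -1.1, 0.3]
opening: 0.0151
finger_force: 41.4
time: 9.95
position: [0.4246, -0.0068, 0.2011]
eef_rot: [[0.996, 0.089, 0.004], [0.089, -0.996, 0.0], [0.004, 0.0, -1.0]]
contact_force: [0.5, -0.4, -0.8]
opening: 0.0854
finger_force: 0.0
((np.float64(283.2), np.float64(206.3)), 883, [275, 159, 18, 80]) [ 0.41497181 -0.00979249  0.061     ] [ 0.38293908 -0.01820691  0.061     ] [0.4598604 0.0014208 0.061    ] [ 0.99844325  0.05577687  0.41497183 -0.00979249]
((np.float64(219.9), np.float64(79.6)), 1305, [196, 0, 80, 143]) (array([0.54673072, 0.00127864]), np.float64(0.001642085787524384))
((np.float64(346.0), np.float64(82.8)), 1217, [292, 0, 80, 143]) (array([0.54706932, 0.0018536 ]), np.float64(0.001545378549687129))
```

View pics/w5.png

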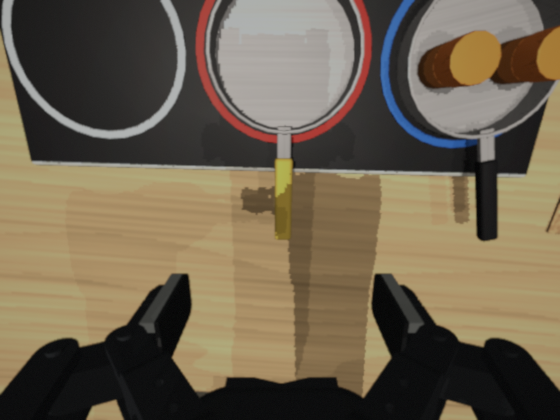

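Run:
```python
from h import *
im=cv2.imread('pics/w5.png');p=camera_params('wrist')
h=cv2.cvtColor(im,cv2.COLOR_BGR2HSV);m=cv2.inRange(h,(0,0,0),(180,255,45));k=np.zeros_like(m);k[178:245,465:505]=m[178:245,465:505]
b=max(blobs(k),key=lambda q:q[1]);Q=cast(p,pix(b[3]),.061);l=cv2.fitLine(Q[:,:2].astype(np.float32),cv2.DIST_L2,0,.01,.01).ravel();print(b[:3],Q.mean(0),Q.min(0),Q.max(0),l)
print(cast(p,[(486,160),(487,240)],.061), cast(p,[(408,60),(440,120),(484,137),(540,112)],.06))
for b in blobs(mask(im,'blue'),200): print(b[:3],circ(cast(p,pix(b[3]),.03),.0745))
P=cast(p,[(408,60),(440,120),(484,137),(540,112)],.06);print(circ(P,.064))
s=capture('side');cv2.imwrite('pics/s5.png',cv2.resize(s[130:330,180:400],None,fx=3,fy=3))
```

```text
((np.float64(486.0), np.float64(207.5)), 1161, [476, 178, 20, 62]) [ 0.43036895 -0.19663504  0.061     ] [ 0.39924796 -0.21371156  0.061     ] [ 0.45859695 -0.17952219  0.061     ] [ 0.9479848   0.31831563  0.43036896 -0.19663504]
[[ 0.4737137  -0.18354006  0.061     ]
 [ 0.39873516 -0.20713712  0.061     ]] [[ 0.54675502 -0.0983352   0.06      ]
 [ 0.50358122 -0.13551354  0.06      ]
 [ 0.49286599 -0.17656923  0.06      ]
 [ 0.51669139 -0.21657937  0.06      ]]
((np.float64(408.3), np.float64(89.7)), 1796, [381, 0, 96, 149]) (array([ 0.55685132, -0.16244974]), np.float64(0.0018981892246992163))
(array([ 0.55671423, -0.16491486]), np.float64(0.0022129003949089097))
```

View pics/s5.png

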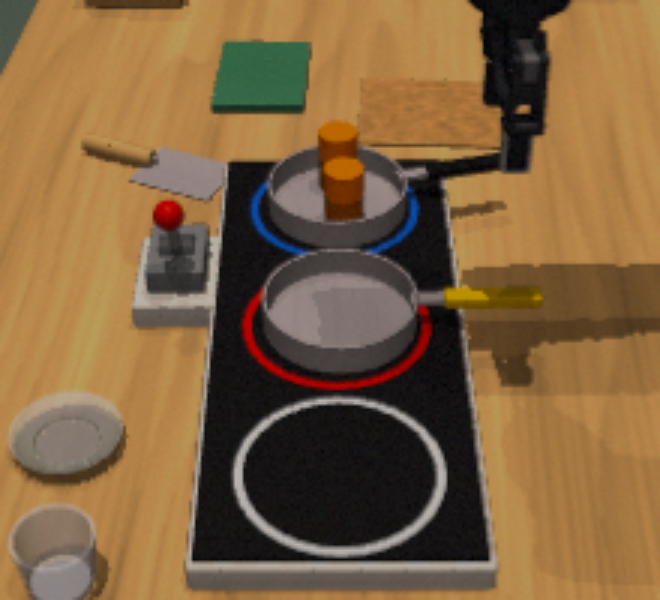

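```bash
python3 -m inch '[[[0,0,-0.15],[0.015,-0.045,-0.02],1],[[0,0,-0.3],[0.03,-0.09,-0.04],1],[[0,0,-0.4],[0.043,-0.135,-0.04],1],[[0,0,-0.5],[0.056,-0.18,-0.04],1],[[0,0,-0.6],[0.069,-0.225,-0.04],1],[[0,0,-0.7],[0.082,-0.27,-0.04],1],[[0,0,-0.7],[0.095,-0.315,-0.04],1],[[0,0,-0.7],[0.109,-0.369,-0.04],1],[[0,0,-0.7],[0.109,-0.369,-0.04],0.65],[[0,0,-0.7],[0.109,-0.369,-0.04],0.65]]'
python3 - <<'E'
from h import *
im=capture('wrist');cv2.imwrite('pics/w6.png',im);p=camera_params('wrist');o=get_obs();print(o['position'],o['opening'])
for b in blobs(mask(im,'blue'),200):
    x,y,w,h=b[2];print(b[:3],cast(p,b[0],.0505)[0],cast(p,b[0],.064)[0])
E
```

```text
time: 11.05
position: [0.498, 0.3713, 0.2362]
eef_rot: [[0.703, 0.712, -0.004], [0.712, -0.703, -0.002], [-0.004, -0.002, -1.0]]
contact_force: [0.4, -1.2, 0.4]
opening: 0.0588
finger_force: 0.0
[0.49874879 0.36959792 0.23698223] 0.055400460597336484
((np.float64(270.5), np.float64(141.8)), 674, [252, 119, 36, 38]) [0.52202948 0.40850462 0.0505    ] [0.52349962 0.40935705 0.064     ]
((np.float64(306.6), np.float64(193.5)), 982, [290, 175, 36, 37]) [0.51060037 0.34283396 0.0505    ] [0.51254059 0.34638744 0.064     ]
```

View pics/w6.png

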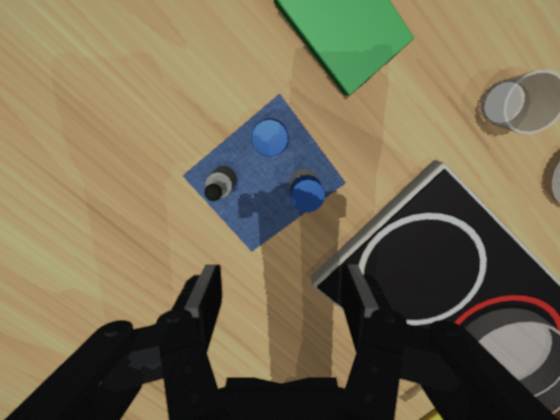

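```bash
python3 -m inch '[[[0,0,0],[-0.0075,0.0247,0.03],0.65],[[0,0,0],[-0.0075,0.0247,0.07],0.65],[[0,0,0],[-0.0075,0.0247,0.11],0.65],[[0,0,0],[-0.0075,0.0247,0.15],0.65],[[0,0,0],[-0.0075,0.0247,0.18],0.65],[[0,0,0],[-0.0075,0.0247,0.2],0.65],[[0,0,0],[-0.0075,0.0247,0.207],0.65],[[0,0,0],[-0.0075,0.0247,0.207],0.65],[[0,0,0],[-0.0075,0.0247,0.207],0.65],[[0,0,0],[-0.0075,0.0247,0.207],0.65]]' 30
python3 -m inch '[[[0,0,0],[0,0,0],0.4],[[0,0,0],[0,0,0],0.2],[[0,0,0],[0,0,0],0.2],[[0,0,0],[0,0,0],0.2],[[0,0,0],[0,0,0],0.2]]' 30
```

```text
time: 12.1
position: [0.5124, 0.3476, 0.034]
eef_rot: [[0.705, 0.709, 0.002], [0.709, -0.705, 0.001], [0.002, 0.001, -1.0]]
contact_force: [-0.1, 0.1, 0.9]
opening: 0.0555
finger_force: 0.0
time: 12.6
position: [0.5122, 0.3477, 0.0335]
eef_rot: [[0.705, 0.709, 0.001], [0.709, -0.705, 0.001], [0.001, 0.0, -1.0]]
contact_force: [-0.6, -0.5, 6.8]
opening: 0.0353
finger_force: 29.6
```

```bash
python3 -m inch '[[[0,0,0],[0,0,-0.03],0.2],[[0,0,0],[0,0,-0.07],0.2],[[0,0,0],[0,0,-0.115],0.2],[[0,0,0],[-0.035,0.038,-0.12],0.2],[[0,0,0],[-0.07,0.076,-0.12],0.2],[[0,0,0],[-0.105,0.114,-0.12],0.2],[[0,0,0],[-0.14,0.152,-0.12],0.2],[[0,0,0],[-0.175,0.19,-0.12],0.2],[[0,0,0],[-0.21,0.228,-0.12],0.2],[[0,0,0],[-0.2475,0.2683,-0.12],0.2]]'
python3 -m inch '[[[0,0,0],[0,0,0],0.2],[[0,0,0],[0,0,0],0.2]]'
cat > panb.py <<'E'
from h import *
im=capture('wrist');p=camera_params('wrist');cv2.imwrite('pics/wl.png',im)
s=capture('side');ps=camera_params('side');cv2.imwrite('pics/sl.png',s)
for i,q in [(im,p),(s,ps)]:
    m=mask(i,'yellow')
    if i is s: m[:190]=0;m[320:]=0
    for b in blobs(m,120):
        Q=cast(q,pix(b[3]),.060);l=cv2.fitLine(Q[:,:2].astype(np.float32),cv2.DIST_L2,0,.01,.01).ravel()
        d=l[:2]*np.sign(l[0]);t=(Q[:,:2]-l[2:])@d;g=l[2:]+d*(t.min()+t.max())/2
        print('yellow grip',g,'dir',d,'len',np.ptp(t),'pan',g+.125*d)
E
python3 panb.py
```

```text
time: 13.6
position: [0.5266, -0.004, 0.1527]
eef_rot: [[0.705, 0.71, 0.001], [0.71, -0.705, -0.0], [0.0, 0.0, -1.0]]
contact_force: [1.1, 0.7, -0.2]
opening: 0.0349
finger_force: 30.5
time: 13.8
position: [0.5268, -0.0031, 0.1525]
eef_rot: [[0.707, 0.708, 0.0], [0.708, -0.707, 0.0], [0.0, -0.0, -1.0]]
contact_force: [0.4, 0.1, -1.1]
opening: 0.035
finger_force: 30.4
yellow grip [0.4255745  0.00064398] dir [0.9952698  0.09715003] len 0.07468521898683697 pan [0.54998322 0.01278773]
yellow grip [ 0.42123973 -0.00272166] dir [0.995087   0.09900414] len 0.07899725831627269 pan [0.5456256  0.00965386]
```

Run:
```python
from h import *
ps=camera_params('side')
a=cv2.resize(cv2.imread('pics/s5.png'),(220,200),interpolation=cv2.INTER_AREA);s=np.zeros((420,560,3),np.uint8);s[130:330,180:400]=a
sl=cv2.imread('pics/sl.png')
for i in (s,sl):
    m=mask(i,'yellow');m[:190]=0;m[320:]=0
    print([b[:3] for b in blobs(m,100)])
    for b in blobs(mask(i,'red'),30):print('red',b[:3])
w=cv2.imread('pics/wl.png')
cv2.imwrite('pics/c7.png',np.hstack([cv2.resize(sl[150:320,200:380],(508,480)),cv2.resize(w,(0,0),fx=.5,fy=.5)[:, :280].copy() if 0 else cv2.resize(w[:, :],(290,480))]))
```

```text
[((np.float64(342.8), np.float64(228.5)), 158, [328, 226, 33, 7])]
red ((np.float64(235.4), np.float64(200.9)), 71, [231, 197, 10, 9])
red ((np.float64(289.6), np.float64(248.2)), 293, [261, 227, 63, 33])
[((np.float64(343.5), np.float64(228.6)), 186, [328, 226, 33, 7])]
red ((np.float64(235.5), np.float64(200.8)), 70, [231, 197, 10, 9])
red ((np.float64(286.8), np.float64(249.4)), 262, [261, 226, 62, 34])
```

View pics/c7.png

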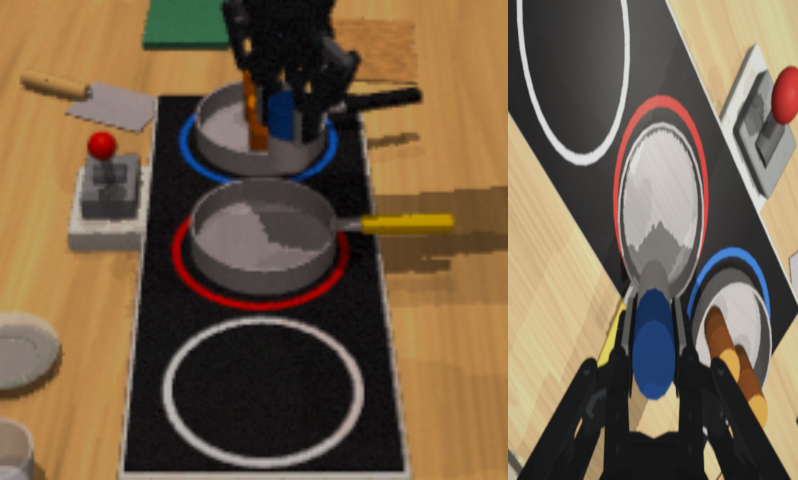

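```bash
python3 -m inch '[[[0,0,0],[-0.0076,0.0093,0.01],0.2],[[0,0,0],[-0.0076,0.0093,0.04],0.2],[[0,0,0],[-0.0076,0.0093,0.065],0.2],[[0,0,0],[-0.0076,0.0093,0.078],0.2],[[0,0,0],[-0.0076,0.0093,0.084],0.2],[[0,0,0],[-0.0076,0.0093,0.086],0.2],[[0,0,0],[-0.0076,0.0093,0.086],0.2],[[0,0,0],[-0.0076,0.0093,0.086],0.2]]'
```

```text
time: 14.7
position: [0.5289, -0.0139, 0.0674]
eef_rot: [[0.705, 0.71, 0.002], [0.71, -0.705, 0.0], [0.001, 0.001, -1.0]]
contact_force: [0.5, -0.3, -1.3]
opening: 0.0348
finger_force: 30.5
```

```bash
python3 -m inch '[[[0,0,0],[0,0,0.002],0.2],[[0,0,0],[0,0,0.003],0.2],[[0,0,0],[0,0,0.003],0.2]]'
```

```text
time: 15.0
position: [0.5287, -0.014, 0.0644]
eef_rot: [[0.705, 0.71, 0.001], [0.71, -0.705, -0.0], [0.001, 0.001, -1.0]]
contact_force: [-2.9, 0.2, 6.7]
opening: 0.035
finger_force: 31.1
```

```bash
python3 -m inch '[[[0,0,0],[0,0,0],0.4],[[0,0,0],[0,0,0],0.6],[[0,0,0],[0,0,0],0.6],[[0,0,0],[0,0,-0.02],0.6],[[0,0,0],[0,0,-0.06],0.6],[[0,0,0],[0,0,-0.1],0.6],[[0,0,0],[0.033,-0.033,-0.12],0.65],[[0,0,0],[0.066,-0.067,-0.12],0.65],[[0,0,0],[0.099,-0.1,-0.12],0.65],[[0,0,0],[0.1,-0.101,-0.12],0.65]]'
python3 -m inch '[[[0,0,0],[0.033,-0.033,0],0.65],[[0,0,0],[0.066,-0.067,0],0.65],[[0,0,0],[0.099,-0.1,0],0.65],[[0,0,0],[0.132,-0.133,0],0.65],[[0,0,0],[0.165,-0.166,0],0.65],[[0,0,0],[0.195,-0.196,0],0.65],[[0,0,0],[0.2006,-0.2027,0],0.65],[[0,0,0],[0.2006,-0.2027,0],0.65],[[0,0,0],[0.2006,-0.2027,0],0.65]]'
python3 - <<'E'
from h import *
im=capture('wrist');cv2.imwrite('pics/w8.png',im);p=camera_params('wrist');o=get_obs();print(o['position'])
for b in blobs(mask(im,'blue'),300):
    x,y,w,h=b[2];print(b[:3],cast(p,(x+w/2-.5,y+h/2-.5),.0505)[0],cast(p,b[0],.064)[0])
E
```

```text
time: 16.0
position: [0.5258, 0.1356, 0.1838]
eef_rot: [[0.698, 0.716, 0.0], [0.716, -0.698, 0.003], [0.003, -0.002, -1.0]]
contact_force: [-0.1, 0.4, 0.2]
opening: 0.0556
finger_force: 0.0
time: 16.9
position: [0.5253, 0.4116, 0.1831]
eef_rot: [[0.706, 0.709, 0.0], [0.709, -0.706, -0.001], [-0.001, 0.001, -1.0]]
contact_force: [-0.5, 0.6, 0.7]
opening: 0.0556
finger_force: 0.0
[0.52563502 0.41113902 0.18335386]
((np.float64(277.3), np.float64(199.2)), 1425, [257, 177, 42, 44]) [0.52380981 0.41370289 0.0505    ] [0.52621512 0.41616855 0.064     ]
```

```bash
python3 -m inch '[[[0,0,0],[0.002,-0.002,0.04],0.65],[[0,0,0],[0.002,-0.002,0.08],0.65],[[0,0,0],[0.002,-0.002,0.115],0.65],[[0,0,0],[0.002,-0.002,0.138],0.65],[[0,0,0],[0.002,-0.002,0.15],0.65],[[0,0,0],[0.002,-0.002,0.15],0.65],[[0,0,0],[0.002,-0.002,0.15],0.4],[[0,0,0],[0.002,-0.002,0.15],0.2],[[0,0,0],[0.002,-0.002,0.15],0.2],[[0,0,0],[0.002,-0.002,0.15],0.2]]' 30
python3 -m inch '[[[0,0,0],[0,0,0],0.2]]'
```

```text
time: 17.95
position: [0.5256, 0.4167, 0.0354]
eef_rot: [[0.705, 0.709, 0.003], [0.709, -0.705, 0.002], [0.003, 0.001, -1.0]]
contact_force: [0.9, -1.0, 8.1]
opening: 0.0352
finger_force: 30.5
time: 18.05
position: [0.5256, 0.4167, 0.0354]
eef_rot: [[0.705, 0.709, 0.003], [0.709, -0.705, 0.001], [0.003, 0.001, -1.0]]
contact_force: [-0.2, -1.8, 6.7]
opening: 0.0348
finger_force: 30.5
```

```bash
python3 -m inch '[[[0,0,0],[0,0,-0.03],0.2],[[0,0,0],[0,0,-0.07],0.2],[[0,0,0],[0,0,-0.115],0.2],[[0,0,0],[-0.03,0.036,-0.13],0.2],[[0,0,0],[-0.06,0.072,-0.13],0.2],[[0,0,0],[-0.09,0.108,-0.13],0.2],[[0,0,0],[-0.12,0.144,-0.13],0.2],[[0,0,0],[-0.15,0.18,-0.13],0.2],[[0,0,0],[-0.18,0.216,-0.13],0.2]]'
python3 -m inch '[[[0,0,0],[-0.03,0.036,0],0.2],[[0,0,0],[-0.06,0.072,0],0.2],[[0,0,0],[-0.0749,0.0916,0],0.2],[[0,0,0],[-0.0749,0.0916,0],0.2],[[0,0,0],[-0.0749,0.0916,0],0.2]]'
python3 panb.py
python3 - <<'E'
from h import *
cv2.imwrite('pics/c9.png',np.hstack([cv2.resize(cv2.imread('pics/sl.png')[150:320,200:380],(400,378)),cv2.resize(cv2.imread('pics/wl.png'),(400,300))[:378]] if 0 else [cv2.resize(cv2.imread('pics/sl.png')[150:320,200:380],(370,349)),cv2.resize(cv2.imread('pics/wl.png'),(430,349))]))
E
```

```text
time: 18.95
position: [0.5509, 0.1344, 0.1642]
eef_rot: [[0.705, 0.71, 0.001], [0.71, -0.705, 0.0], [0.001, 0.001, -1.0]]
contact_force: [-0.1, -0.6, -0.6]
opening: 0.0352
finger_force: 30.3
time: 19.45
position: [0.5632, 0.0185, 0.1639]
eef_rot: [[0.705, 0.709, 0.001], [0.709, -0.705, 0.0], [0.001, 0.0, -1.0]]
contact_force: [-0.6, 0.5, -0.7]
opening: 0.0351
finger_force: 30.3
yellow grip [ 0.4209868  -0.00244346] dir [0.9949343  0.10052695] len 0.07856226664184753 pan [0.54535359 0.01012241]
```

View pics/c9.png

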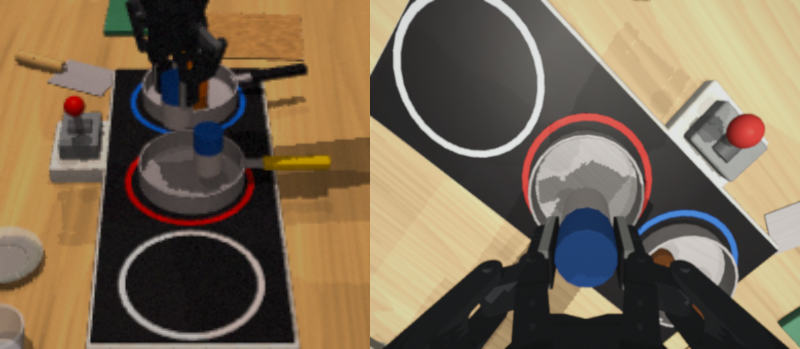

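```bash
python3 -m inch '[[[0,0,0],[0,0,0.03],0.2],[[0,0,0],[0,0,0.06],0.2],[[0,0,0],[0,0,0.08],0.2],[[0,0,0],[0,0,0.09],0.2],[[0,0,0],[0,0,0.0945],0.2],[[0,0,0],[0,0,0.0965],0.2],[[0,0,0],[0,0,0.0975],0.2],[[0,0,0],[0,0,0.0975],0.2]]'
```

```text
time: 20.35
position: [0.5637, 0.0186, 0.0667]
eef_rot: [[0.705, 0.71, 0.001], [0.71, -0.705, 0.0], [0.001, 0.001, -1.0]]
contact_force: [0.2, -0.3, -1.1]
opening: 0.035
finger_force: 30.3
```

```bash
python3 -m inch '[[[0,0,0],[0,0,0.0015],0.2],[[0,0,0],[0,0,0.0018],0.2],[[0,0,0],[0,0,0.0018],0.4],[[0,0,0],[0,0,0.0018],0.6],[[0,0,0],[0,0,0.0018],0.6],[[0,0,0],[0,0,-0.02],0.6],[[0,0,0],[0,0,-0.06],0.6],[[0,0,0],[0,0,-0.1],0.6],[[0,0,0],[0,0,-0.15],0.3],[[0,0,0],[0,0,-0.15],0]]'
python3 -m inch '[[[0,0,0.15],[0,0,0],0],[[0,0,0.3],[0,0,0],0],[[0,0,0.45],[0,0,0],0],[[0,0,0.6],[0,0,0],0],[[0,0,0.73],[0,0,0],0],[[0,0,0.73],[0,0,0],0],[[0,0,0.73],[0,0,0],0]]'
python3 panb.py
```

```text
time: 21.35
position: [0.5663, 0.019, 0.2232]
eef_rot: [[0.705, 0.709, 0.011], [0.709, -0.705, 0.001], [0.008, 0.007, -1.0]]
contact_force: [0.8, -0.4, -0.4]
opening: 0.0226
finger_force: 0.0
time: 22.05
position: [0.5632, 0.0186, 0.2158]
eef_rot: [[0.998, 0.063, 0.0], [0.063, -0.998, -0.0], [0.0, 0.0, -1.0]]
contact_force: [-0.0, -0.5, 1.2]
opening: 0.0002
finger_force: 0.0
yellow grip [ 0.42144856 -0.00264477] dir [0.99474823 0.10235213] len 0.07945539961230767 pan [0.54579209 0.01014924]
```

View pics/wl.png

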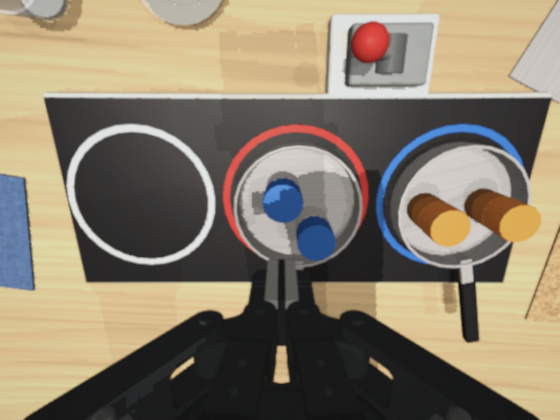

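```bash
python3 - <<'E'
from h import *
p=camera_params('wrist')
for n,q in [('b',[(232,207),(364,207),(298,147),(300,268)]),('a',[(398,205),(531,200),(464,141),(462,268)])]:
    print(n,circ(cast(p,q,.06),.064))
E
python3 -m inch '[[[0,0,0],[0.045,-0.003,0],0],[[0,0,0],[0.09,-0.003,0],0],[[0,0,0],[0.1254,-0.0031,0],0],[[0,0,0],[0.1254,-0.0031,0],0],[[0,0,0],[0.1254,-0.0031,0.045],0],[[0,0,0],[0.1254,-0.0031,0.09],0],[[0,0,0],[0.1254,-0.0031,0.122],0],[[0,0,0],[0.1254,-0.0031,0.122],0],[[0,0,0],[0.1254,-0.0031,0.122],0]]'
```

```text
b (array([5.44700750e-01, 5.08387913e-04]), np.float64(0.0010206434598500971))
a (array([ 0.55728698, -0.16153067]), np.float64(0.0014159163779925536))
time: 23.05
position: [0.6882, 0.0289, 0.095]
eef_rot: [[0.998, 0.06, 0.0], [0.06, -0.998, 0.0], [0.0, -0.0, -1.0]]
contact_force: [-0.3, 0.2, 0.4]
opening: -0.0001
finger_force: 0.0
```

Both pans are within 3 mm of their ring centres. Next, the lever.

```bash
python3 -m inch '[[[0,0,0],[0,0.015,0],0],[[0,0,0],[0,0.03,0],0],[[0,0,0],[0,0.04,0],0],[[0,0,0],[0,0.05,0],0],[[0,0,0],[0,0.06,0],0],[[0,0,0],[0,0.07,0],0],[[0,0,0],[0,0.08,0],0],[[0,0,0],[0,0.088,0],0],[[0,0,0],[0,0.093,0],0],[[0,0,0],[0,0.093,0],0]]'
python3 - <<'E'
from h import *
s=capture('side');ps=camera_params('side')
for b in blobs(mask(s,'red'),30):print(b[:3],cast(ps,b[0],.11))
E
```

```text
time: 24.05
position: [0.6934, -0.0651, 0.0936]
eef_rot: [[0.998, 0.058, -0.0], [0.058, -0.998, -0.001], [-0.0, 0.001, -1.0]]
contact_force: [0.3, -0.1, -0.8]
opening: 0.0001
finger_force: 0.0
((np.float64(290.8), np.float64(248.1)), 298, [261, 227, 63, 33]) [[0.54453958 0.12988816 0.11      ]]
```

```bash
python3 -m inch '[[[0,0,0],[0,0.005,0],0],[[0,0,0],[0,0.01,0],0],[[0,0,0],[0,0.013,0],0],[[0,0,0],[0,0.013,0],0]]'
python3 -m inch '[[[0,0,0],[0,-0.02,0],0],[[0,0,0],[0,-0.05,0],0],[[0,0,0],[0,-0.08,-0.03],0],[[0,0,0],[0,-0.08,-0.08],0],[[0,0,0],[-0.04,-0.08,-0.12],0],[[0,0,0],[-0.08,-0.08,-0.12],0],[[0,0,0],[-0.12,-0.08,-0.12],0],[[0,0,0],[-0.12,-0.08,-0.12],1],[[0,0,0],[-0.12,-0.08,-0.12],1]]'
python3 - <<'E'
from h import *
im=capture('wrist');p=camera_params('wrist');cv2.imwrite('pics/w10.png',im);print(get_obs()['position'])
for b in blobs(mask(im,'red'),100):print(b[:3],cast(p,b[0],.11))
E
```

```text
time: 24.5
position: [0.6943, -0.0759, 0.0938]
eef_rot: [[0.998, 0.059, -0.0], [0.059, -0.998, 0.001], [-0.0, -0.002, -1.0]]
contact_force: [-0.7, 3.0, -0.7]
opening: 0.0001
finger_force: 1.8
time: 25.4
position: [0.5697, -0.0047, 0.2147]
eef_rot: [[0.998, 0.058, 0.002], [0.058, -0.998, -0.001], [0.002, 0.001, -1.0]]
contact_force: [0.3, -0.2, 0.4]
opening: 0.0281
finger_force: 0.0
[ 0.57044893 -0.0044229   0.21457632]
((np.float64(431.4), np.float64(48.7)), 1205, [412, 29, 40, 40]) [[ 0.69411398 -0.1021825   0.11      ]]
((np.float64(274.4), np.float64(170.8)), 1853, [201, 131, 146, 111]) [[0.60223007 0.00248029 0.11      ]]
```

View pics/w10.png

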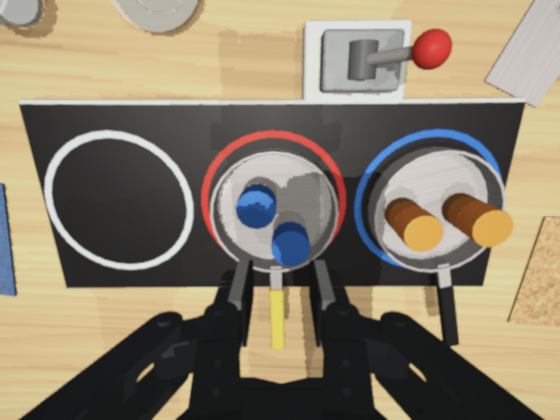

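```bash
python3 - <<'E'
from h import *
p=camera_params('wrist');print(cast(p,[(423,232),(492,227)],.095)); o=get_obs();print(o['joint_positions'])
im=cv2.imread('pics/w10.png');HS['top']=[(12,120,150,24,255,255)];HS['cap']=[(4,150,60,24,255,255)]
for b in blobs(mask(im,'top'),300):
    if 380<b[0][0]<520: print(b[:3],cast(p,b[0],.095)[0])
E
python3 -m inch '[[[0,0,-0.13],[-0.005,0.02,0],0.65],[[0,0,-0.26],[-0.005,0.06,0],0.65],[[0,0,-0.39],[-0.005,0.1,0],0.65],[[0,0,-0.52],[-0.005,0.14,0],0.65],[[0,0,-0.65],[-0.005,0.16,0],0.65],[[0,0,-0.725],[-0.005,0.16,0],0.65],[[0,0,-0.725],[-0.005,0.16,0],0.65],[[0,0,-0.725],[-0.005,0.16,0],0.65],[[0,0,-0.725],[-0.005,0.16,0],0.65]]'
python3 - <<'E'
from h import *
im=capture('wrist');p=camera_params('wrist');cv2.imwrite('pics/w11.png',im);print(get_obs()['position'])
HS['top']=[(12,120,150,24,255,255)]
for b in blobs(mask(im,'top'),300): print(b[:3],cast(p,b[0],.095)[0])
E
```

```text
[[ 0.55147625 -0.132101    0.095     ]
 [ 0.55968982 -0.19134479  0.095     ]]
[ 0.11277921  0.23136239 -0.2162167   1.62621394  0.05180685  1.28801953
 -1.62466529]
((np.float64(491.9), np.float64(227.9)), 1179, [472, 210, 41, 37]) [ 0.55884329 -0.19148723  0.095     ]
((np.float64(422.7), np.float64(232.6)), 1112, [403, 215, 40, 36]) [ 0.55088955 -0.13195154  0.095     ]
time: 26.35
position: [0.5748, -0.1633, 0.2138]
eef_rot: [[0.709, 0.706, 0.0], [0.706, -0.709, 0.0], [0.0, -0.0, -1.0]]
contact_force: [0.6, -0.9, 0.6]
opening: 0.0553
finger_force: 0.0
[ 0.57467707 -0.1633473   0.21392936]
((np.float64(235.3), np.float64(199.2)), 1130, [216, 181, 40, 39]) [ 0.54992312 -0.13249329  0.095     ]
((np.float64(291.3), np.float64(239.2)), 968, [273, 222, 37, 34]) [ 0.55751445 -0.19327111  0.095     ]
```

View pics/w11.png

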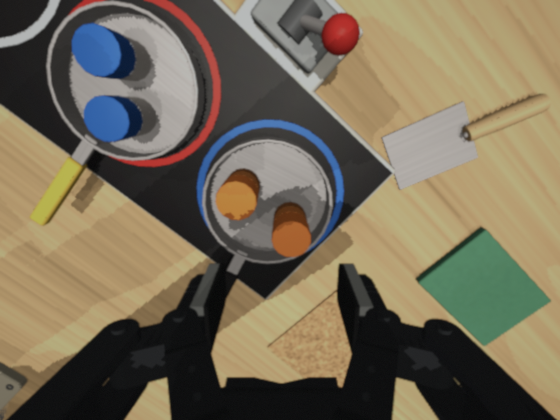

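```bash
python3 -m inch '[[[0,0,0],[-0.0325,0.0089,0.01],0.65],[[0,0,0],[-0.0325,0.0089,0.05],0.65],[[0,0,0],[-0.0325,0.0089,0.09],0.65],[[0,0,0],[-0.0325,0.0089,0.12],0.65],[[0,0,0],[-0.0325,0.0089,0.138],0.65],[[0,0,0],[-0.0325,0.0089,0.146],0.65],[[0,0,0],[-0.0325,0.0089,0.146],0.65],[[0,0,0],[-0.0325,0.0089,0.146],0.65]]'
python3 -m inch '[[[0,0,0],[0,0,0],0.4],[[0,0,0],[0,0,0],0.2],[[0,0,0],[0,0,0],0.2],[[0,0,0],[0,0,0],0.2],[[0,0,0],[0,0,0],0.2]]' 30
```

```text
time: 27.2
position: [0.5583, -0.1933, 0.0691]
eef_rot: [[0.708, 0.706, 0.002], [0.706, -0.708, -0.0], [0.001, 0.001, -1.0]]
contact_force: [0.6, -0.6, 0.7]
opening: 0.0553
finger_force: 0.0
time: 27.7
position: [0.5584, -0.1935, 0.0693]
eef_rot: [[0.708, 0.706, 0.002], [0.706, -0.708, -0.001], [0.001, 0.002, -1.0]]
contact_force: [-1.5, 1.0, 6.4]
opening: 0.0351
finger_force: 29.6
```

```bash
python3 -m inch '[[[0,0,0],[0,0,-0.03],0.2],[[0,0,0],[0,0,-0.06],0.2],[[0,0,0],[0,0,-0.09],0.2],[[0,0,0],[-0.04,0.017,-0.09],0.2],[[0,0,0],[-0.08,0.033,-0.09],0.2],[[0,0,0],[-0.12,0.049,-0.09],0.2],[[0,0,0],[-0.16,0.065,-0.09],0.2],[[0,0,0],[-0.2,0.081,-0.09],0.2],[[0,0,0],[-0.2133,0.0859,-0.09],0.2],[[0,0,0],[-0.2133,0.0859,-0.09],0.2]]'
python3 -m inch '[[[0,0,0],[0,0,0.04],0.2],[[0,0,0],[0,0,0.08],0.2],[[0,0,0],[0,0,0.105],0.2],[[0,0,0],[0,0,0.115],0.2],[[0,0,0],[0,0,0.1185],0.2],[[0,0,0],[0,0,0.1185],0.2],[[0,0,0],[0,0,0.1185],0.2]]'
```

```text
time: 28.7
position: [0.4651, -0.4075, 0.1579]
eef_rot: [[0.712, 0.703, -0.001], [0.703, -0.712, -0.001], [-0.001, 0.0, -1.0]]
contact_force: [-0.5, 1.2, -1.2]
opening: 0.0351
finger_force: 30.5
time: 29.4
position: [0.4682, -0.4051, 0.0411]
eef_rot: [[0.708, 0.706, 0.002], [0.706, -0.708, -0.001], [0.001, 0.003, -1.0]]
contact_force: [-0.6, -0.1, -1.1]
opening: 0.0351
finger_force: 30.5
```

```bash
python3 -m inch '[[[0,0,0],[0,0,0.002],0.2],[[0,0,0],[0,0,0.003],0.2],[[0,0,0],[0,0,0.003],0.2],[[0,0,0],[0,0,0.003],0.4],[[0,0,0],[0,0,0.003],0.6],[[0,0,0],[0,0,0.003],0.6],[[0,0,0],[0,0,-0.03],0.6],[[0,0,0],[0,0,-0.07],0.6],[[0,0,0],[0,0,-0.12],0.65],[[0,0,0],[0,0,-0.16],0.65]]'
python3 -m inch '[[[0,0,0],[0.04,-0.022,0],0.65],[[0,0,0],[0.08,-0.043,0],0.65],[[0,0,0],[0.12,-0.065,0],0.65],[[0,0,0],[0.16,-0.086,0],0.65],[[0,0,0],[0.2,-0.107,0],0.65],[[0,0,0],[0.24,-0.129,0],0.65],[[0,0,0],[0.2512,-0.135,0],0.65],[[0,0,0],[0.2512,-0.135,0],0.65],[[0,0,0],[0.2512,-0.135,0],0.65]]'
python3 - <<'E'
from h import *
im=capture('wrist');p=camera_params('wrist');cv2.imwrite('pics/w12.png',im);print(get_obs()['position'])
HS['top']=[(10,120,130,24,255,255)]
for b in blobs(mask(im,'top'),300): 
    if b[1]<4000: print(b[:3],cast(p,b[0],.095)[0])
cv2.imwrite('pics/s12.png',capture('side'))
E
```

```text
time: 30.4
position: [0.4673, -0.4049, 0.2023]
eef_rot: [[0.708, 0.706, 0.001], [0.706, -0.708, -0.001], [0.0, 0.002, -1.0]]
contact_force: [1.4, -0.7, 1.1]
opening: 0.0557
finger_force: 0.0
time: 31.3
position: [0.5494, -0.1332, 0.1994]
eef_rot: [[0.709, 0.705, -0.0], [0.705, -0.709, -0.001], [-0.001, 0.0, -1.0]]
contact_force: [-0.7, -0.1, 0.9]
opening: 0.055
finger_force: 0.0
[ 0.5492493  -0.13384757  0.19935593]
((np.float64(280.7), np.float64(208.7)), 1348, [260, 189, 42, 41]) [ 0.54928835 -0.13334055  0.095     ]
((np.float64(401.5), np.float64(403.9)), 372, [392, 393, 21, 23]) [ 0.48610963 -0.37038638  0.095     ]
```

View pics/w12.png

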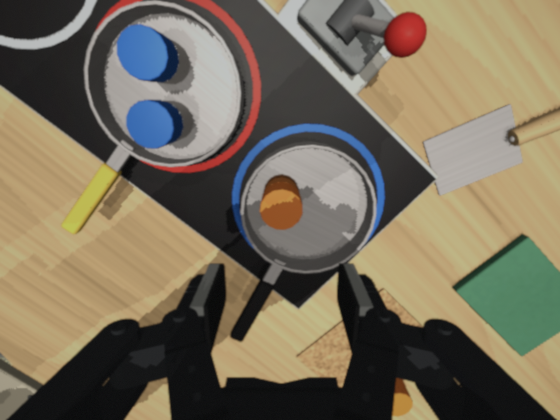

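```bash
python3 -m inch '[[[0,0,0],[0,0,0.04],0.65],[[0,0,0],[0,0,0.08],0.65],[[0,0,0],[0,0,0.11],0.65],[[0,0,0],[0,0,0.125],0.65],[[0,0,0],[0,0,0.131],0.65],[[0,0,0],[0,0,0.131],0.65],[[0,0,0],[0,0,0.131],0.4],[[0,0,0],[0,0,0.131],0.2],[[0,0,0],[0,0,0.131],0.2],[[0,0,0],[0,0,0.131],0.2]]'
python3 -m inch '[[[0,0,0],[0,0,0],0.2],[[0,0,0],[0,0,0],0.2]]'
```

```text
time: 32.4
position: [0.5508, -0.1321, 0.0701]
eef_rot: [[0.708, 0.706, 0.003], [0.706, -0.708, -0.001], [0.001, 0.003, -1.0]]
contact_force: [-1.4, 0.4, 6.5]
opening: 0.0349
finger_force: 29.9
time: 32.6
position: [0.5508, -0.1321, 0.0701]
eef_rot: [[0.708, 0.706, 0.003], [0.706, -0.708, -0.001], [0.001, 0.003, -1.0]]
contact_force: [-1.0, -0.1, 7.2]
opening: 0.0346
finger_force: 29.9
```

```bash
python3 -m inch '[[[0,0,0],[0,0,-0.03],0.2],[[0,0,0],[0,0,-0.06],0.2],[[0,0,0],[0,0,-0.09],0.2],[[0,0,0],[-0.04,0.018,-0.09],0.2],[[0,0,0],[-0.08,0.035,-0.09],0.2],[[0,0,0],[-0.12,0.053,-0.09],0.2],[[0,0,0],[-0.16,0.07,-0.09],0.2],[[0,0,0],[-0.2,0.087,-0.09],0.2],[[0,0,0],[-0.2068,0.0901,-0.09],0.2],[[0,0,0],[-0.2068,0.0901,-0.09],0.2]]'
python3 -m inch '[[[0,0,0],[0,0,0.04],0.2],[[0,0,0],[0,0,0.08],0.2],[[0,0,0],[0,0,0.105],0.2],[[0,0,0],[0,0,0.115],0.2],[[0,0,0],[0,0,0.119],0.2],[[0,0,0],[0,0,0.119],0.2],[[0,0,0],[0,0,0.119],0.2]]'
```

```text
time: 33.6
position: [0.4659, -0.3433, 0.1587]
eef_rot: [[0.711, 0.703, 0.0], [0.703, -0.711, -0.001], [-0.0, 0.001, -1.0]]
contact_force: [0.3, 1.1, -1.7]
opening: 0.0353
finger_force: 30.5
time: 34.3
position: [0.4681, -0.3418, 0.041]
eef_rot: [[0.708, 0.706, 0.002], [0.706, -0.708, -0.001], [0.001, 0.003, -1.0]]
contact_force: [0.3, 0.1, -1.6]
opening: 0.0354
finger_force: 30.5
```

```bash
python3 -m inch '[[[0,0,0],[0,0,0.002],0.2],[[0,0,0],[0,0,0.003],0.2],[[0,0,0],[0,0,0.003],0.2],[[0,0,0],[0,0,0.003],0.4],[[0,0,0],[0,0,0.003],0.6],[[0,0,0],[0,0,0.003],0.6],[[0,0,0],[0,0,-0.03],0.6],[[0,0,0],[0,0,-0.07],0.6],[[0,0,0],[0,0,-0.12],0.65],[[0,0,0],[0,0,-0.17],0.65]]'
python3 -m inch '[[[0,0,0.14],[0.04,-0.02,0],0.65],[[0,0,0.28],[0.08,-0.04,0],0.65],[[0,0,0.42],[0.12,-0.08,0],0.65],[[0,0,0.56],[0.16,-0.11,0],0.65],[[0,0,0.7],[0.2,-0.14,0],0.65],[[0,0,0.725],[0.24,-0.166,0],0.65],[[0,0,0.725],[0.28,-0.166,0],0.65],[[0,0,0.725],[0.311,-0.166,0],0.65],[[0,0,0.725],[0.311,-0.166,0],0.65],[[0,0,0.725],[0.311,-0.166,0],0.65]]'
python3 - <<'E'
from h import *
im=capture('wrist');p=camera_params('wrist');cv2.imwrite('pics/w13.png',im);print(get_obs()['position'])
s=capture('side');ps=camera_params('side');cv2.imwrite('pics/s13.png',s)
# top-down warp of wrist at rim height, 1 px = 0.5 mm, then Hough for rim and rings
X,Y=np.meshgrid(np.arange(.44,.66,.0005),np.arange(-.26,.1,.0005))
for z,r in [(.06,.0625),(.03,.0745)]:
    uv=proj(p,np.c_[X.ravel(),Y.ravel(),np.full(X.size,z)]).astype(np.float32).reshape(*X.shape,2)
    g=cv2.cvtColor(cv2.remap(im,uv,None,cv2.INTER_LINEAR),cv2.COLOR_BGR2GRAY)
    c=cv2.HoughCircles(g,cv2.HOUGH_GRADIENT,1,200,param1=60,param2=15,minRadius=int(r/.0005)-5,maxRadius=int(r/.0005)+5)
    print(z,[(round(.44+a*.0005,4),round(-.26+b*.0005,4),R*.0005) for a,b,R in c[0][:3]] if c is not None else None)
for c in ['red','blue','yellow']:
    for b in blobs(mask(im,c),200):
        P=cast(p,pix(b[3]),.03);print(c,b[:3],circ(P,.0745) if c!='yellow' else cast(p,b[0],.061))
m=mask(s,'orange');
cols=cv2.cvtColor(s,cv2.COLOR_BGR2HSV)
k=cv2.inRange(cols,(4,200,120),(14,255,255));k[:130]=0;k[190:]=0;k[:,:285]=0;k[:,365:]=0
for b in blobs(k,60):print('amber',b[:3],cast(ps,(b[2][0]+b[2][2]/2,b[2][1]+b[2][3]/2),.034)[0])
for b in blobs(mask(s,'blue'),60):print('blue',b[:3],cast(ps,b[0],.0815)[0])
E
```

```text
time: 35.3
position: [0.4665, -0.3414, 0.2111]
eef_rot: [[0.708, 0.706, -0.0], [0.706, -0.708, 0.0], [-0.0, -0.0, -1.0]]
contact_force: [1.1, -0.7, -0.1]
opening: 0.0558
finger_force: 0.0
time: 36.3
position: [0.57, -0.0041, 0.2091]
eef_rot: [[0.998, 0.06, -0.001], [0.06, -0.998, 0.0], [-0.001, -0.0, -1.0]]
contact_force: [-0.9, -0.1, -0.1]
opening: 0.0556
finger_force: 0.0
[ 0.56966906 -0.00520054  0.20919482]
0.06 [(np.float32(0.5552), np.float32(-0.1632), np.float32(0.064100005)), (np.float32(0.5458), np.float32(0.0003), np.float32(0.0636))]
0.03 [(np.float32(0.5592), np.float32(-0.1637), np.float32(0.0767)), (np.float32(0.5488), np.float32(-0.0002), np.float32(0.0767))]
red ((np.float64(436.6), np.float64(47.9)), 1271, [416, 28, 42, 41]) (array([ 0.63732014, -0.16504993]), np.float64(0.006833798829996812))
red ((np.float64(274.7), np.float64(171.1)), 1921, [200, 131, 148, 114]) (array([0.54774321, 0.00101255]), np.float64(0.0018032215322996605))
blue ((np.float64(410.6), np.float64(175.6)), 1988, [356, 130, 149, 139]) (array([ 0.55776731, -0.16397832]), np.float64(0.0019381738509415584))
blue ((np.float64(256.7), np.float64(208.6)), 1284, [237, 187, 39, 43]) (array([0.56664183, 0.08829995]), np.float64(0.00878552845667191))
blue ((np.float64(291.0), np.float64(246.6)), 1325, [273, 225, 38, 44]) (array([0.49260723, 0.05193268]), np.float64(0.008893874421099287))
blue ((np.float64(359.3), np.float64(113.7)), 1227, [333, 82, 59, 46]) [ 0.3425292  -0.61173647  0.0815    ]
blue ((np.float64(268.6), np.float64(203.9)), 92, [263, 190, 18, 25]) [ 0.61139168 -0.06523078  0.0815    ]
blue ((np.float64(304.6), np.float64(213.3)), 258, [294, 192, 26, 34]) [ 0.51878615 -0.03073312  0.0815    ]
blue ((np.float64(285.4), np.float64(225.0)), 205, [279, 217, 14, 17]) [0.56336239 0.01739376 0.0815    ]
```

Run:
```python
from h import *
for n,r in [('scene',(100,230,200,330)),('side',(285,130,365,190))]:
    im=capture(n);p=camera_params(n);m=np.zeros(im.shape[:2],np.uint8);x0,y0,x1,y1=r
    h=cv2.cvtColor(im,cv2.COLOR_BGR2HSV);k=cv2.inRange(h,(3,215,60),(18,255,255));m[y0:y1,x0:x1]=k[y0:y1,x0:x1]
    for b in blobs(m,25):
        x,y,w,hh=b[2];print(n,b[:3],cast(p,(x+w/2-.5,y+hh/2-.5),.034)[0],cast(p,(x+w/2-.5,y+hh/2-.5),.0505)[0])
```

```text
side ((np.float64(323.8), np.float64(158.7)), 307, [319, 144, 12, 32]) [ 0.46446605 -0.37257804  0.034     ] [ 0.4654738 -0.3446967  0.0505   ]
```

Run:
```python
from h import *
ps=camera_params('side');pc=camera_params('scene')
q=[(.468,-.405,.064),(.468,-.405,.004),(.468,-.342,.064),(.468,-.342,.004)]
print(proj(ps,q).round(),proj(pc,q).round())
im=capture('scene');h=cv2.cvtColor(im,cv2.COLOR_BGR2HSV);k=cv2.inRange(h,(3,170,60),(16,255,255));m=np.zeros_like(k);m[240:320,105:190]=k[240:320,105:190]
for b in blobs(m,25): print(b[:3],cast(pc,b[0],.034))
```

```text
[[324. 146.]
 [323. 162.]
 [324. 156.]
 [323. 173.]] [[133. 277.]
 [138. 290.]
 [153. 263.]
 [157. 276.]]
((np.float64(155.0), np.float64(272.3)), 105, [147, 265, 14, 15]) [[ 0.47468215 -0.34605296  0.034     ]]
((np.float64(136.4), np.float64(286.9)), 119, [128, 279, 16, 16]) [[ 0.47769332 -0.40838338  0.034     ]]
```

Both amber jars are standing on the cork where I placed them, both pans are centred on their rings, and the lever is on. The gripper is empty and clear of everything, so I'm handing the job in.

```bash
python3 -c "
from rig import *
print(close_job())"
```

```text
the job is handed in; nothing more can be done
None
```

The changeover is done and handed in, with no verdict returned; my last checks had both pans within about 4 mm of their ring centres, both new jars in the yellow-handled pan, the lever on and both amber jars upright on the cork mat, but I viewed 15 pictures, one over the limit of 14.

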